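# Hang the tile basket on the spring balancer

### The arm

A 6-joint arm with a two-finger parallel gripper is mounted at the origin on the work surface. World frame = base frame: x ahead of the robot, y to its left, z up, the work surface at z = 0. Lengths are in m, angles in rad, forces in N, time in s.
With the tool pointing down it reaches from about 0.3 to 0.75 m from the base axis. Payload 8.5 kg.
Tool frame: the origin (TCP) lies at the very end of the fingers, on their centre line; the grasp point (between the pads) lies 19 mm behind it; z points along the fingers, y is the direction in which the jaws open and shut (so a half turn about z gives the same grasp; the last joint's range is limited). The gripper opens to 88 mm and grips with 3 to 60 N. Pads are 18 mm wide; open, the fingers measure 123 mm over their backs; the gripper's body (75 mm by 187 mm) begins 45 mm behind the grasp point.
Start: joints at [1.068, 0.381, 1.297, -0, 1.464, -0.215], TCP at [0.156, 0.527, 0.239] pointing down, gripper open.
Joint ranges: [-3.11, 3.11], [-0.89, 2.33], [0.22, 2.48], [-1.42, 4.56], [0.17, 2.85], [-2.88, 2.88]. Speed limits (rad/s): [2.39, 2.39, 3.14, 3.14, 3.14, 3.14].

### API

Orientations are given as [roll, pitch, yaw] about the fixed x, y, z axes, in that order (R = Rz(yaw) Ry(pitch) Rx(roll)).
In Python, from plant import * gives the robot as it stands.
- The arm moves only by the tool step_arm, never from a script. Its argument "motion" is a list of rows, each a list of 7 numbers: the turn, a rotation vector about the world's x, y, z in rad, then the shift along the world's x, y, z in m, then the finger opening in m, from 0 to 0.0881. A call has 1 to 8 rows; each row is the pose to reach, as a shift and turn from the pose commanded when the call began; what a row does not reach only later rows make up. A row lasts 1/12 s, in which the tool goes at most 41.7 mm and 7.16 degrees, less where a joint would pass 70% of its speed; a pose out of reach is approached as far as the arm can. A call with a gripper value outside its range is refused whole. The fingers move at their own pace and stop on an object; "grip_force" is the grip in N (left out, the last holds). Time passes only in rows, so rows that repeat a pose let the fingers close. It gives the time, the measured TCP pose, the force and the opening at its end, in the units of the state.
- read_state(): the state, without advancing time (a new reading comes with each control period).
- snapshot(name): name is "side" or "top" or "wrist"; returns (picture, depth): 480x640x3 uint8, red, green, blue; 480x640 float32, m along the optical axis (not along the pixel's ray), 0 where there is no reading.
- camera_params(name): a dict with "fx", "fy", "cx", "cy" (pixels), "D" ([k1, k2, p1, p2, k3] as OpenCV has them; the pictures are not rectified), "eye" and "rotation" of the camera in the world; the wrist camera has in their place "T_tool_cam" (4x4, takes a point from camera to tool coordinates, whose origin is the TCP and whose axes are the flange's). Camera axes: x right, y down, z forward; pixel columns grow to the right and rows downward; lengths in m; the calibration is good to about 2 mm. A picture is of the moment at which its call begins: read the wrist's pose just before it. camera_params takes no time and is no camera call.
- job_done(): hands the job in, once; it reports no verdict.
The state is a dict: "clock": time; "qpos": joint angles; "dq": joint speeds; "tau": joint torques, N m; "eef_pos": TCP position; "tool_rot": TCP orientation; "wrist_force": force on the tool from outside, world axes, zero at the start; "wrist_torque": the same for the moment, N m; "grip_width": finger opening in m.
Only numpy, scipy, OpenCV 4.12 (cv2) and the standard library are available. Lean on these libraries where they do the work, as an engineer would, in place of code of your own. Each camera call takes 0.05 s, during which the arm holds its last target. There are 200 camera calls.

### The job

Pick up the wire basket of tiles by its bar and hang it on the spring-balanced arm, the bar resting in the notches of both fork prongs. Go down slowly with the arm as it sinks and let go only when the spring carries the whole weight and the arm is still, so that it neither drops nor springs up; press gently. Leave the basket hanging still and leave everything else on the table alone.

Things in the scene. Friction and masses are not known exactly. Their poses are not given: they have to be found in the camera images.
- basket: Wire basket with six upright tiles, one rigid piece: 100 mm along its x, 160 mm along its y, tiles to 66 mm high; mass 0.27 to 0.93 kg, different each time. Origin at the centre of its underside, z up. A wire bail (8 mm wire) rises from the middle of its short ends (y = -77 and +77 mm) to a straight round bar.
- basket_bar (a point): Middle of the basket's lifting bar: round steel, 10 mm thick, along the basket's y, 146 mm free length between the bail wires, 150 mm above the basket's underside, right above its centre of mass, 79 mm free below it. Grip it here from above, fingers across the bar.
- fork_seat (a point): Steel fork at the arm's free end: two 10 mm round prongs at y = -48 and +48 mm (86 mm free between), each bent into an upward-open 90 degree V, lips capped red. Origin: midway between, where the bar's centre line lies when fully seated; 300 mm above the table unloaded. y: along the seated bar; x: along the arm to the pivot. V mouth: x = -26 (lip 12 mm up) to +17 mm; cross rod at x = 125 mm.
- balancer_hinge (a point): Pivot of the balancer arm on its blue pillar, 236 mm above the table; the fork's origin moves on a 260 mm radius about it, in a vertical plane. Its axes turn with the arm: x points from the fork to the pivot, y is the pivot line.
- balancer (a joint): Angle (rad) by which the yellow spring-balanced arm has sunk: 0 = unloaded at its upper stop, tilted up 0.25 rad; grows as the fork sinks, lower stop 0.62. The spring yields at about 1.3 N on the fork, then sinks about 15 mm per further newton (about 20 mm in all for the lightest basket, 115 mm for the heaviest). Lightly damped: let go early or late, it bounces.
- station: The balancer's fixed stand: blue pillar 40 mm wide on a 130 x 150 mm foot, cheeks to 267 mm high, yellow spring drum on one side; below the fork a grey drip tray 150 x 200 mm, 16 mm high, centre at x = -256 mm. Origin on the table below the pivot; the arm points along its -x; z up.
- jar_white: Bystander, to be left alone: white glaze jar with white cap, 52 mm across, 75 mm high. Origin at its underside.
- jar_blue: Bystander, to be left alone: blue glaze jar with blue cap, 52 mm across, 75 mm high. Origin at its underside.
- bowl: Bystander, to be left alone: terracotta bowl, 110 mm across, 45 mm high. Origin at its underside.
- brush: Bystander, to be left alone: glaze brush lying flat, handle towards its -x.
- spatula: Bystander, to be left alone: spatula lying flat, handle towards its -x.
- tile: Bystander, to be left alone: flat terracotta tile, 100 x 100 x 12 mm. Origin at its underside.
- spool: Bystander, to be left alone: wooden spool, 60 mm across, 50 mm high. Origin at its underside.
There are look-alikes about, which are no part of the job. Of the things that look like the basket, the smaller one is meant.

How it is judged:
On the way, in this order (a step that is already met when the one before it is completed fails the run):
1. the basket is lifted by the gripper, at least 60 mm off the table and clear of the fork (height (world z) of basket above 0.06 m and contact force between the fingers and basket above 0.5 N and value of joint balancer below 0.03 rad), for 0.2 s.
2. still held by the gripper, the bar lies in both notches and the arm has sunk and come to rest (x of basket_bar in the frame of fork_seat between -0.008 and 0.008 m and z of basket_bar in the frame of fork_seat between -0.008 and 0.008 m and y of basket_bar in the frame of fork_seat between -0.022 and 0.022 m and angle between the y axis of basket and the y axis of fork_seat, either way round below 0.15 rad and value of joint balancer above 0.05 rad and contact force between the fingers and basket above 0.5 N and velocity of joint balancer between -0.12 and 0.12 rad/s), for 0.3 s.
At the end, for the whole second after the job is handed in: The basket hangs from the fork: bar within 8 mm of its seat in the notches (22 mm along the bar) and within 0.15 rad of parallel to it, arm sunk by more than 0.05 rad, basket upright within 0.15 rad, and everything still (basket below 50 mm/s, arm below 0.12 rad/s) (x of basket_bar in the frame of fork_seat between -0.008 and 0.008 m and z of basket_bar in the frame of fork_seat between -0.008 and 0.008 m and y of basket_bar in the frame of fork_seat between -0.022 and 0.022 m and angle between the y axis of basket and the y axis of fork_seat, either way round below 0.15 rad and value of joint balancer above 0.05 rad and linear speed of basket below 0.05 m/s and angle between basket's own z axis and vertical below 0.15 rad and velocity of joint balancer between -0.12 and 0.12 rad/s); the robot touches nothing.
It fails at once if the arm drops or springs up: faster than 0.3 rad/s (about 0.08 m/s at the fork) (velocity of joint balancer above 0.3 rad/s or velocity of joint balancer below -0.3 rad/s).
It fails at once if the basket presses on the balancer with more than 22 N (contact force between basket and station above 22 N).
It fails at once if the gripper or robot pushes the balancer or its stand directly with more than 5 N (contact force between any of the fingers, the arm and station above 5 N).
It fails at once if a bystander is moved by more than 25 mm (distance of any of jar_white, jar_blue, bowl, brush, spatula, tile, spool from where it was at the start of the episode above 0.025 m).
It also fails if it takes over 67 s, if anything falls off the work surface, if the arm or the gripper's body presses on something with over 40 N, if the wrist force passes 120 N, or if a joint passes its speed limit or range.

## Working session

There is one attempt and no reset: what is moved stays moved. The work goes in short steps, Python scripts to look and compute and a tool call to move; the robot and the scene stay as the last step left them, time stands still between calls to the robot, and variables do not carry over. Pictures are saved under pics/ and viewed, about 8 in all and at most 12, crops included, and the job is handed in when it is done.

Besides the shell and the picture viewer there is one more tool, called after "Emit:" by a JSON object that holds its "name" and its "arguments". step_arm: Moves the arm, as the interface text tells. Its arguments: {"type":"object","properties":{"motion":{"type":"array","items":{"type":"array","items":{"type":"number"}}},"grip_force":{"type":"number"}},"required":["motion"]}

```bash
mkdir -p pics; cat > h.py <<'E'
from plant import *
import numpy as np, cv2
from scipy.spatial.transform import Rotation as R
def cloud(name):
    s=read_state(); im,d=snapshot(name); c=camera_params(name)
    K=np.array([[c['fx'],0,c['cx']],[0,c['fy'],c['cy']],[0,0,1.]])
    v,u=np.mgrid[0:480,0:640]
    p=cv2.undistortPoints(np.stack([u,v],-1).reshape(-1,1,2).astype(np.float64),K,np.array(c['D'],float)).reshape(480,640,2)
    P=np.dstack([p*d[...,None],d])
    if name=='wrist':
        T=np.array(c['T_tool_cam']);P=P@T[:3,:3].T+T[:3,3]
        P=P@R.from_euler('xyz',s['tool_rot']).as_matrix().T+np.array(s['eef_pos'])
    else: P=P@np.array(c['rotation']).T+np.array(c['eye'])
    P[d==0]=np.nan
    return im,P
E
python3 - <<'E'
from h import *
print(read_state())
for n in ('top','side'):
    im,P=cloud(n); np.savez(''+n,im=im,P=P); cv2.imwrite(f'pics/{n}0.png',im[...,::-1])
    print(n,camera_params(n)['eye'],camera_params(n)['rotation'])
E
```

```text
{'clock': 0.0, 'qpos': array([ 1.06771714e+00,  3.81187031e-01,  1.29826491e+00, -1.02452689e-05,
        1.46357120e+00, -2.15305251e-01]), 'dq': array([-6.80284390e-04,  6.93368538e-05,  2.25844459e-04,  2.67892071e-04,
       -2.19619524e-03, -2.24326415e-03]), 'tau': array([-6.54933538e-04, -4.37935102e+01, -2.24559671e+01,  7.12912716e-02,
        3.51123163e-02, -8.25599523e-05]), 'eef_pos': array([0.15596997, 0.52713056, 0.23814118]), 'tool_rot': array([-3.14019301e+00, -2.95668772e-04,  2.85381962e+00]), 'wrist_force': array([0.87687103, 0.71914277, 0.69845387]), 'wrist_torque': array([-0.03042302,  0.03665687, -0.04681721]), 'grip_width': 0.08818605174573149}Traceback (most recent call last):
  File "<stdin>", line 4, in <module>
  File "h.py", line 13, in cloud
    else: P=P@np.array(c['rotation']).T+np.array(c['eye'])
            ~~~~~~~~~~~~~~~~~~~~~~~~~~~^~~~~~~~~~~~~~~~~~~
ValueError: operands could not be broadcast together with shapes (480,640) (3,)
```

The camera "rotation" has three numbers, so I read it as roll, pitch, yaw.

```bash
sed -i "s/np.array(c\['rotation'\]).T/R.from_euler('xyz',c['rotation']).as_matrix().T/" h.py
python3 - <<'E'
from h import *
for n in ('top','side'):
    im,P=cloud(n); np.savez(''+n,im=im,P=P); cv2.imwrite(f'pics/{n}0.png',im[...,::-1])
    print(n,camera_params(n)['eye'],camera_params(n)['rotation'], P[::80,::106,:].round(3)[[1,3,5]].tolist())
E
```

```text
top [ 0.3545293  -0.01243583  1.35770152] [-2.9882418   0.00313745 -1.55661208] [[[1.422, 1.558, -0.578], [1.423, 1.018, -0.636], [1.425, 0.501, -0.661], [1.417, -0.005, -0.643], [1.425, -0.503, -0.635], [1.417, -0.995, -0.575], [1.433, -1.523, -0.525]], [[0.65, 1.54, -0.732], [0.551, 0.631, 0.003], [0.556, 0.303, 0.001], [0.561, -0.014, -0.002], [0.564, -0.33, 0.002], [0.569, -0.659, 0.001], [0.668, -1.454, -0.579]], [[-0.117, 1.487, -0.746], [0.146, 0.448, 0.341], [0.089, 0.286, -0.007], [0.1, -0.02, 0.011], [0.1, -0.324, 0.004], [0.093, -0.645, -0.003], [-0.05, -1.447, -0.622]]]
side [-0.03270048  0.98118785  1.39929768] [-2.38731042 -0.0083561  -2.60424638] [[[1.423, 0.226, 0.543], [1.421, -0.108, 0.374], [1.435, -0.64, 0.098], [1.439, -1.554, -0.374], [0.767, -1.452, -0.11], [0.279, -1.445, 0.045], [-0.135, -2.073, -0.154]], [[1.421, 0.442, 0.093], [1.436, 0.097, -0.232], [0.923, 0.038, -0.001], [0.615, -0.15, -0.002], [0.252, -0.128, 0.22], [-0.017, 0.195, 0.668], [-0.385, -1.185, -0.396]], [[1.429, 0.715, -0.508], [0.684, 0.693, 0.196], [0.555, 0.506, 0.011], [0.314, 0.36, 0.006], [0.073, 0.207, -0.004], [-0.155, 0.162, 0.152], [-0.609, -0.652, -0.741]]]
```

View pics/top0.png

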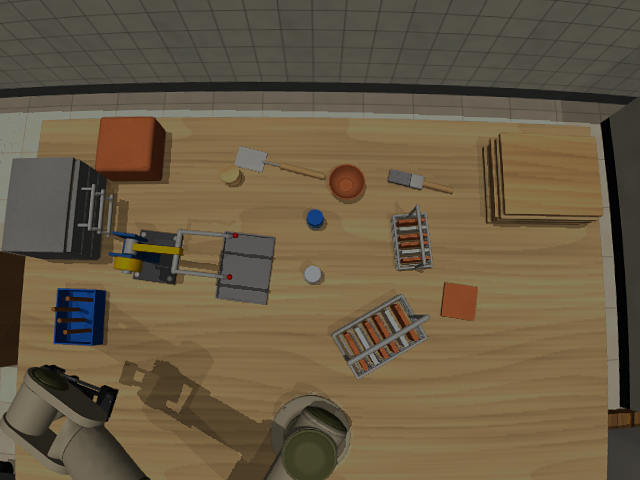

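View pics/side0.png

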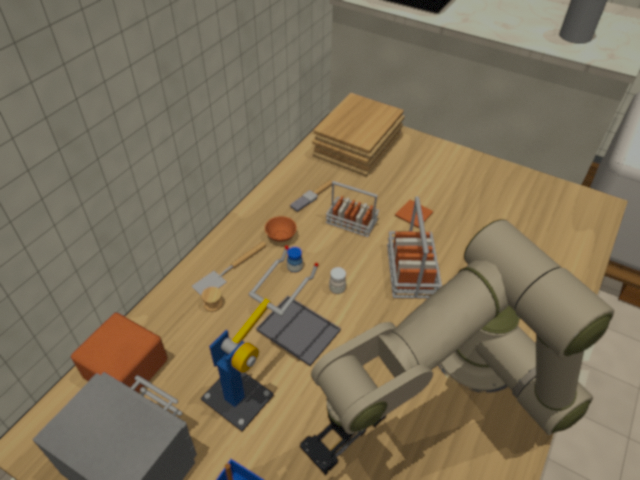

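The top view shows two baskets: a small one at px (411,240) and a large one at (380,335). The fork lips, capped red, are at (235,235) and (229,277), with the pillar near (150,255). The smaller basket is meant. I'll measure both baskets and make one enlarged crop.

```bash
python3 - <<'E'
from h import *
D={n:np.load(n+'.npz') for n in('top','side')}
im,P=D['top']['im'],D['top']['P']
def rep(t,Q):
    c=np.median(Q,0); w,v=np.linalg.eigh(np.cov((Q-Q.mean(0)).T)); e=(Q-Q.mean(0))@v[:,2]
    print(t,len(Q),'mean',Q.mean(0).round(4),'med',c.round(4),'dir',v[:,2].round(3),'ext',e.min().round(3),e.max().round(3),'mid',(Q.mean(0)+v[:,2]*(e.min()+e.max())/2).round(4))
B=P[195:285,375:445].reshape(-1,3); 
for lo,hi in((.02,.08),(.135,.17)): rep('small %s'%lo,B[(B[:,2]>lo)&(B[:,2]<hi)])
B2=P[285:390,320:440].reshape(-1,3)
for lo,hi in((.02,.08),(.135,.3)): rep('large %s'%lo,B2[(B2[:,2]>lo)&(B2[:,2]<hi)])
S=D['side']['P'].reshape(-1,3); c=np.nanmedian(B[(B[:,2]>.135)],0)
q=S[(np.hypot(S[:,0]-c[0],S[:,1]-c[1])<.1)&(S[:,2]>.135)&(S[:,2]<.17)]; rep('small bar side',q)
# fork from both
for n in D:
    i,p=D[n]['im'].astype(int),D[n]['P']
    red=(i[...,0]>110)&(i[...,1]<60)&(i[...,2]<60)&(p[...,2]>.2)&(p[...,2]<.4)
    k,l,st,ce=cv2.connectedComponentsWithStats(red.astype(np.uint8))
    for j in range(1,k):
        if st[j,4]>2: print(n,'red',ce[j].round(),st[j,4],np.nanmean(p[l==j],0).round(4))
    g=p[...,2]; m=(g>.25)&(g<.4)&(p[...,0]>.15)&(p[...,0]<.6)
    m&=(abs(p[...,1]-.25)<.3)&(p[...,0]>.3)
    q=p[m];print(n,'fork pts',len(q)); np.save(n+'fork',np.hstack([q,i[m]]))
    y=m&(i[...,0]>120)&(i[...,1]>100)&(i[...,2]<70); 
    if y.sum()>5: rep(n+' yellow',p[y])
a=cv2.resize(im[190:390,110:450],None,fx=2.3,fy=2.3,interpolation=cv2.INTER_CUBIC);cv2.imwrite('pics/crop1.png',a[...,::-1])
E
```

```text
small 0.02 1267 mean [ 0.5577 -0.2809  0.0488] med [ 0.5617 -0.277   0.0471] dir [-0.994 -0.113  0.004] ext -0.08 0.082 mid [ 0.5569 -0.281   0.0488]
small 0.135 237 mean [ 0.5566 -0.2856  0.1524] med [ 0.5565 -0.2857  0.1526] dir [-0.995 -0.099 -0.007] ext -0.083 0.08 mid [ 0.5582 -0.2854  0.1524]
large 0.02 1364 mean [ 0.2907 -0.1968  0.0555] med [ 0.2935 -0.2017  0.0619] dir [-0.511  0.859  0.024] ext -0.106 0.126 mid [ 0.2855 -0.188   0.0557]
large 0.135 605 mean [ 0.2849 -0.1855  0.2163] med [ 0.2841 -0.1845  0.2189] dir [-0.505  0.863  0.008] ext -0.119 0.115 mid [ 0.2858 -0.187   0.2163]
small bar side 157 mean [ 0.5572 -0.2831  0.1526] med [ 0.5568 -0.2834  0.1532] dir [-0.995 -0.095  0.004] ext -0.083 0.079 mid [ 0.5588 -0.2829  0.1526]
top red [234. 235.] 10 [0.5205 0.1763 0.3246]
top red [228. 276.] 12 [0.4258 0.1864 0.323 ]
top fork pts 1602
top yellow 458 mean [0.4806 0.4077 0.2665] med [0.4891 0.4149 0.2669] dir [-0.265  0.962 -0.071] ext -0.09 0.079 mid [0.4821 0.4021 0.2669]
side red [286. 247.] 8 [0.5224 0.1774 0.3244]
side red [316. 264.] 6 [0.4254 0.1893 0.3251]
side fork pts 1813
side yellow 668 mean [0.4799 0.4161 0.2656] med [0.4874 0.426  0.266 ] dir [-0.255  0.964 -0.077] ext -0.213 0.08 mid [0.4968 0.3518 0.2707]
```

View pics/crop1.png

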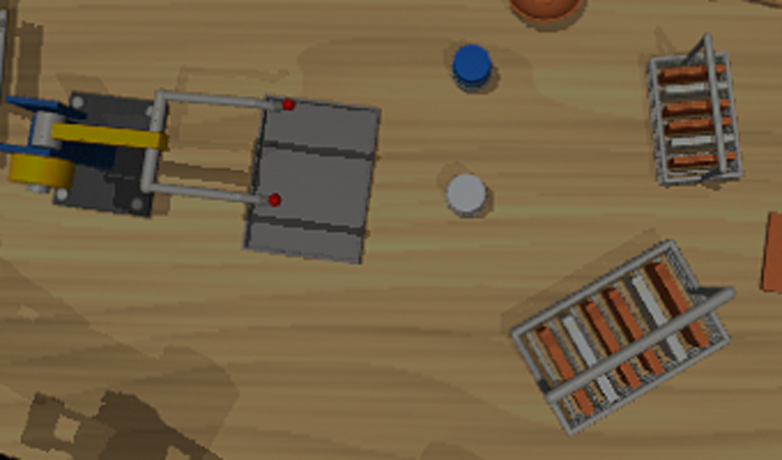

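The crop shows the smaller basket, matching the description: 160 mm long with its bar at 0.15 m. In the original top picture it is at (411,240). The larger one, at (380,335), is about 230 mm long with its bar at 0.22 m, so it's the look-alike. I'll raise the arm and head for the small basket.

Emit:
{"name": "step_arm", "arguments": {"motion": [[0,0,0,0,0,0.04,0.088],[0,0,0,0,0,0.08,0.088],[0,0,0,0,0,0.12,0.088],[0,0,0.05,0,0,0.16,0.088],[0,0,0.1,0.018,-0.036,0.16,0.088],[0,0,0.15,0.036,-0.072,0.16,0.088],[0,0,0.2,0.054,-0.108,0.16,0.088],[0,0,0.25,0.072,-0.144,0.16,0.088]]}}

```text
clock: 0.82
eef_pos: [0.2282, 0.3818, 0.3985]
tool_rot: [-3.141, -0.0, 3.107]
wrist_force: [1.6, -0.0, -0.4]
grip_width: 0.0882
```

Emit:
{"name": "step_arm", "arguments": {"motion": [[0,0,0.03,0.018,-0.036,0,0.088],[0,0,0.06,0.036,-0.072,0,0.088],[0,0,0.09,0.054,-0.108,0,0.088],[0,0,0.12,0.072,-0.144,0,0.088],[0,0,0.136,0.09,-0.18,0,0.088],[0,0,0.136,0.108,-0.216,0,0.088],[0,0,0.136,0.126,-0.252,0,0.088],[0,0,0.136,0.144,-0.288,0,0.088]]}}

```text
clock: 1.48
eef_pos: [0.3723, 0.0934, 0.3988]
tool_rot: [3.142, 0.0, -3.044]
wrist_force: [1.3, 0.1, -0.5]
grip_width: 0.0881
```

Emit:
{"name": "step_arm", "arguments": {"motion": [[0,0,0,0.018,-0.036,0,0.088],[0,0,0,0.036,-0.072,0,0.088],[0,0,0,0.054,-0.108,0,0.088],[0,0,0,0.072,-0.144,0,0.088],[0,0,0,0.09,-0.18,0,0.088],[0,0,0,0.108,-0.216,0,0.088],[0,0,0,0.126,-0.252,0,0.088],[0,0,0,0.144,-0.288,0,0.088]]}}

```text
clock: 2.15
eef_pos: [0.5165, -0.1946, 0.3985]
tool_rot: [3.141, -0.0, -3.044]
wrist_force: [0.3, 0.3, 0.5]
grip_width: 0.0878
```

Emit:
{"name": "step_arm", "arguments": {"motion": [[0,0,0,0.014,-0.03,0,0.088],[0,0,0,0.028,-0.06,0,0.088],[0,0,0,0.0415,-0.089,0,0.088],[0,0,0,0.0415,-0.089,-0.03,0.088],[0,0,0,0.0415,-0.089,-0.06,0.088],[0,0,0,0.0415,-0.089,-0.08,0.088],[0,0,0,0.0415,-0.089,-0.08,0.088]]}}

```text
clock: 2.73
eef_pos: [0.5567, -0.2812, 0.3139]
tool_rot: [3.135, -0.007, -3.044]
wrist_force: [-0.4, -0.7, -0.6]
grip_width: 0.0881
```

```bash
python3 - <<'E'
from h import *
print(read_state()['eef_pos'],read_state()['tool_rot'],read_state()['qpos'])
im,P=cloud('wrist'); cv2.imwrite('pics/w1.png',im[...,::-1])
z=P[...,2];m=(z>.135)&(z<.17)&(np.hypot(P[...,0]-.558,P[...,1]+.284)<.12)
for nm,Q in(('wrist bar',P[m]),):
    w,v=np.linalg.eigh(np.cov(Q.T));e=(Q-Q.mean(0))@v[:,2];print(len(Q),Q.mean(0).round(4),np.median(Q,0).round(4),v[:,2].round(3),e.min(),e.max(),(Q.mean(0)+v[:,2]*(e.min()+e.max())/2).round(4))
# fork profile
h=np.array([.114,.9935]);ey=np.array([.9935,-.114]);s=np.array([.476,.204])
for n in('top','side'):
    p=np.load(n+'.npz')['P'].reshape(-1,3);p=p[p[:,2]>.22]
    x=(p[:,:2]-s)@h;y=(p[:,:2]-s)@ey
    for sg in(-1,1):
        k=(abs(y-sg*.048)<.014)&(x>-.05)&(x<.16)
        for a in np.arange(-.04,.14,.01):
            j=k&(x>=a)&(x<a+.01)
            if j.sum():print(n,sg,'%.3f'%a,j.sum(),'y %.4f'%np.mean(y[j]),'z %.4f'%np.max(p[j,2]))
E
```

```text
[ 0.5567152  -0.28119124  0.31388279] [ 3.13536065 -0.00654366 -3.0436969 ] [-6.57257654e-01  4.87226667e-01  9.09681249e-01  5.38943837e-05
  1.75372099e+00 -2.32591978e+00]
2437 [ 0.5519 -0.2875  0.1543] [ 0.5488 -0.2876  0.1545] [-0.995 -0.095 -0.   ] -0.08650434478354259 0.07561801298422974 [ 0.5573 -0.287   0.1543]
top -1 -0.030 23 y -0.0476 z 0.3272
top -1 -0.020 11 y -0.0481 z 0.3224
top -1 -0.010 15 y -0.0483 z 0.3029
top -1 0.000 21 y -0.0485 z 0.3021
top -1 0.010 20 y -0.0488 z 0.3063
top -1 0.020 17 y -0.0487 z 0.3016
top -1 0.030 17 y -0.0491 z 0.3025
top -1 0.040 20 y -0.0483 z 0.2974
top -1 0.050 15 y -0.0494 z 0.2979
top -1 0.060 17 y -0.0490 z 0.2943
top -1 0.070 16 y -0.0490 z 0.2903
top -1 0.080 16 y -0.0495 z 0.2868
top -1 0.090 16 y -0.0499 z 0.2852
top -1 0.100 16 y -0.0499 z 0.2833
top -1 0.110 32 y -0.0452 z 0.2802
top -1 0.120 25 y -0.0447 z 0.2803
top 1 -0.030 20 y 0.0481 z 0.3289
top 1 -0.020 13 y 0.0471 z 0.3242
top 1 -0.010 14 y 0.0475 z 0.3038
top 1 0.000 21 y 0.0480 z 0.3016
top 1 0.010 18 y 0.0473 z 0.3069
top 1 0.020 18 y 0.0481 z 0.3095
top 1 0.030 16
[... 739 characters left out ...]
80 z 0.2897
side -1 0.090 19 y -0.0475 z 0.2897
side -1 0.100 14 y -0.0480 z 0.2874
side -1 0.110 21 y -0.0471 z 0.2851
side -1 0.120 34 y -0.0440 z 0.2816
side 1 -0.030 8 y 0.0497 z 0.3266
side 1 -0.020 27 y 0.0483 z 0.3277
side 1 -0.010 25 y 0.0488 z 0.3133
side 1 0.000 9 y 0.0477 z 0.2991
side 1 0.010 12 y 0.0477 z 0.3066
side 1 0.020 16 y 0.0487 z 0.3077
side 1 0.030 16 y 0.0489 z 0.3067
side 1 0.040 12 y 0.0490 z 0.2990
side 1 0.050 19 y 0.0487 z 0.2994
side 1 0.060 15 y 0.0477 z 0.2979
side 1 0.070 14 y 0.0482 z 0.2944
side 1 0.080 17 y 0.0475 z 0.2934
side 1 0.090 13 y 0.0490 z 0.2853
side 1 0.100 17 y 0.0480 z 0.2842
side 1 0.110 15 y 0.0459 z 0.2845
side 1 0.120 33 y 0.0441 z 0.2823
```

View pics/w1.png

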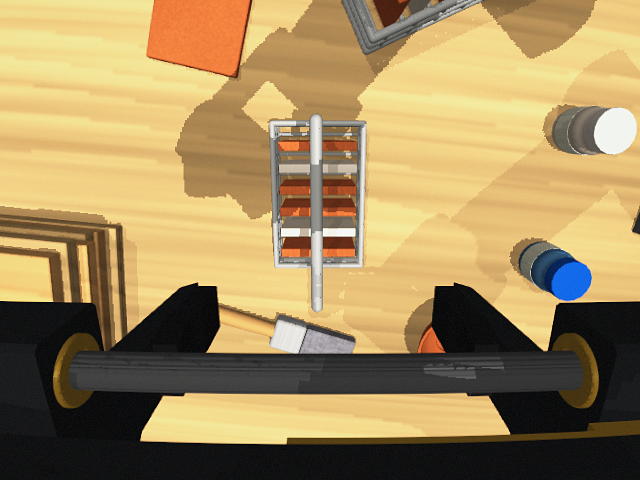

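The wrist view shows the small basket's bar upright in the picture at column 317, parallel to the finger travel and clear of both fingers. The fork profile matches my seat estimate (0.476, 0.204, 0.300). Now I'll descend and grip.

Emit:
{"name": "step_arm", "arguments": {"motion": [[0,0,0,0,-0.0035,-0.03,0.088],[0,0,0,0,-0.0035,-0.06,0.088],[0,0,0,0,-0.0035,-0.09,0.088],[0,0,0,0,-0.0035,-0.12,0.088],[0,0,0,0,-0.0035,-0.15,0.088],[0,0,0,0,-0.0035,-0.17,0.088],[0,0,0,0,-0.0035,-0.187,0.088],[0,0,0,0,-0.0035,-0.187,0.088]]}}

```text
clock: 3.45
eef_pos: [0.5574, -0.2849, 0.1302]
tool_rot: [3.139, -0.002, -3.043]
wrist_force: [-0.2, -0.4, 0.2]
grip_width: 0.0876
```

Emit:
{"name": "step_arm", "arguments": {"motion": [[0,0,0,0,0,0,0.088],[0,0,0,0,0,0,0.05],[0,0,0,0,0,0,0.03],[0,0,0,0,0,0,0.02],[0,0,0,0,0,0,0.0],[0,0,0,0,0,0,0.0],[0,0,0,0,0,0,0.0],[0,0,0,0,0,0,0.0]], "grip_force": 40}}

```text
clock: 4.12
eef_pos: [0.5576, -0.2851, 0.1318]
tool_rot: [-3.142, 0.0, -3.043]
wrist_force: [0.4, -0.1, -0.1]
grip_width: 0.0437
```

Emit:
{"name": "step_arm", "arguments": {"motion": [[0,0,0,0,0,0,0.0],[0,0,0,0,0,0,0.0],[0,0,0,0,0,0,0.0],[0,0,0,0,0,0,0.0]]}}

```text
clock: 4.45
eef_pos: [0.5576, -0.2851, 0.1317]
tool_rot: [3.142, -0.0, -3.043]
wrist_force: [-0.0, -0.9, 0.0]
grip_width: 0.0167
```

Still closing, so I'll wait and then lift a little.

Emit:
{"name": "step_arm", "arguments": {"motion": [[0,0,0,0,0,0,0.0],[0,0,0,0,0,0,0.0],[0,0,0,0,0,0,0.0],[0,0,0,0,0,0,0.0],[0,0,0,0,0,0,0.0],[0,0,0,0,0,0,0.0]]}}

```text
clock: 4.95
eef_pos: [0.5577, -0.2855, 0.1321]
tool_rot: [-3.141, 0.001, -3.044]
wrist_force: [-0.2, -3.8, 3.8]
grip_width: 0.008
```

Emit:
{"name": "step_arm", "arguments": {"motion": [[0,0,0,0,0,0.008,0.0],[0,0,0,0,0,0.018,0.0],[0,0,0,0,0,0.032,0.0],[0,0,0,0,0,0.046,0.0],[0,0,0,0,0,0.06,0.0],[0,0,0,0,0,0.07,0.0],[0,0,0,0,0,0.075,0.0],[0,0,0,0,0,0.075,0.0]]}}

```text
clock: 5.62
eef_pos: [0.5577, -0.2849, 0.2075]
tool_rot: [-3.141, 0.001, -3.043]
wrist_force: [0.5, 0.3, -8.5]
grip_width: 0.0083
```

Emit:
{"name": "step_arm", "arguments": {"motion": [[0,0,0,0,0,0,0.0],[0,0,0,0,0,0,0.0],[0,0,0,0,0,0,0.0],[0,0,0,0,0,0,0.0]]}}

```text
clock: 5.95
eef_pos: [0.5574, -0.285, 0.2061]
tool_rot: [3.141, -0.001, -3.043]
wrist_force: [0.2, 0.2, -8.6]
grip_width: 0.0079
```

Lifted: 8.6 N, so about 0.88 kg. The expected sink is about 110 mm. Next I'll raise it to bar height 0.348, turn it, and carry it to 100 mm in front of the fork.

Emit:
{"name": "step_arm", "arguments": {"motion": [[0,0,0,0,0,0.01,0.0],[0,0,0,0,0,0.028,0.0],[0,0,0,0,0,0.046,0.0],[0,0,0,0,0,0.064,0.0],[0,0,0,0,0,0.082,0.0],[0,0,0,0,0,0.1,0.0],[0,0,0,0,0,0.115,0.0],[0,0,0,0,0,0.122,0.0]]}}

```text
clock: 6.62
eef_pos: [0.5578, -0.2852, 0.3317]
tool_rot: [-3.139, 0.003, -3.043]
wrist_force: [-0.5, -0.5, -7.5]
grip_width: 0.008
```

Emit:
{"name": "step_arm", "arguments": {"motion": [[0,0,-0.006,-0.003,0.012,0,0.0],[0,0,-0.019,-0.008,0.035,0,0.0],[0,0,-0.032,-0.014,0.06,0,0.0],[0,0,-0.045,-0.02,0.085,0,0.0],[0,0,-0.058,-0.026,0.11,0,0.0],[0,0,-0.071,-0.032,0.135,0,0.0],[0,0,-0.084,-0.038,0.16,0,0.0],[0,0,-0.1,-0.046,0.19,0,0.0]]}}

```text
clock: 7.28
eef_pos: [0.5111, -0.0945, 0.3287]
tool_rot: [-3.141, -0.0, 3.138]
wrist_force: [0.9, 0.6, -7.4]
grip_width: 0.0083
```

Emit:
{"name": "step_arm", "arguments": {"motion": [[0,0,-0.015,-0.007,0.03,0,0.0],[0,0,-0.03,-0.014,0.06,0,0.0],[0,0,-0.045,-0.021,0.09,0,0.0],[0,0,-0.06,-0.028,0.12,0,0.0],[0,0,-0.078,-0.035,0.15,0,0.0],[0,0,-0.095,-0.041,0.175,0,0.0],[0,0,-0.105,-0.045,0.192,0,0.0],[0,0,-0.111,-0.047,0.2,0,0.0]]}}

```text
clock: 7.95
eef_pos: [0.4636, 0.107, 0.329]
tool_rot: [3.141, -0.0, 3.031]
wrist_force: [-0.4, 1.4, -8.3]
grip_width: 0.0082
```

Emit:
{"name": "step_arm", "arguments": {"motion": [[0,0,0,0,0,0,0.0],[0,0,0,0,0,0,0.0],[0,0,0,0,0,0,0.0],[0,0,0,0,0,0,0.0]]}}

```text
clock: 8.28
eef_pos: [0.465, 0.1038, 0.3287]
tool_rot: [-3.141, -0.0, 3.027]
wrist_force: [0.1, 0.8, -8.3]
grip_width: 0.0083
```

```bash
python3 - <<'E'
from h import *
print(read_state())
h=np.array([.114,.9935]);ey=np.array([.9935,-.114]);s=np.array([.476,.204])
ims=[]
for n in('top','side'):
    im,P=cloud(n); np.savez(n+'1',im=im,P=P); ims.append(im)
    p=P.reshape(-1,3); x=(p[:,:2]-s)@h;y=(p[:,:2]-s)@ey
    k=(abs(x+.1)<.02)&(abs(y)<.1)&(p[:,2]>.335)&(p[:,2]<.362)&(abs(y)>.02)
    q=np.c_[x,y,p[:,2]][k]; print(n,len(q))
    if len(q)>10:
        f=np.polyfit(q[:,1],q[:,0],1); g=np.polyfit(q[:,1],q[:,2],1); print('x(y)',f,'z(y)',g,q.min(0),q.max(0))
a=cv2.resize(ims[1][180:380,200:460],None,fx=3,fy=3,interpolation=cv2.INTER_CUBIC);cv2.imwrite('pics/s2.png',a[...,::-1])
E
```

```text
{'clock': 8.2833, 'qpos': array([-2.94104323e-02,  1.95966936e-01,  1.30473220e+00, -4.42860404e-04,
        1.64097420e+00, -1.48597387e+00]), 'dq': array([ 0.00257109, -0.00092329,  0.00096977,  0.00745291,  0.00227473,
        0.00401412]), 'tau': array([ 3.28767048e-01, -3.88672078e+01, -2.67147249e+01, -2.76796636e-02,
        5.52949507e-02, -1.06029111e-02]), 'eef_pos': array([0.46496619, 0.10376151, 0.32866876]), 'tool_rot': array([-3.14114563e+00, -4.29579226e-05,  3.02732872e+00]), 'wrist_force': array([ 0.07456231,  0.80554697, -8.34659219]), 'wrist_torque': array([-0.00183888,  0.03258642, -0.05008637]), 'grip_width': 0.008292418466722868}
top 117
x(y) [ 0.00819666 -0.1002119 ] z(y) [-0.00211808  0.34987223] [-0.10540323 -0.08227049  0.34326528] [-0.09503855 -0.02543157  0.35454824]
side 95
x(y) [ 0.00665938 -0.09622896] z(y) [0.08565015 0.35476926] [-0.10327522 -0.07993969  0.33707093] [-0.09103446 -0.02028235  0.35683269]
```

View pics/s2.png

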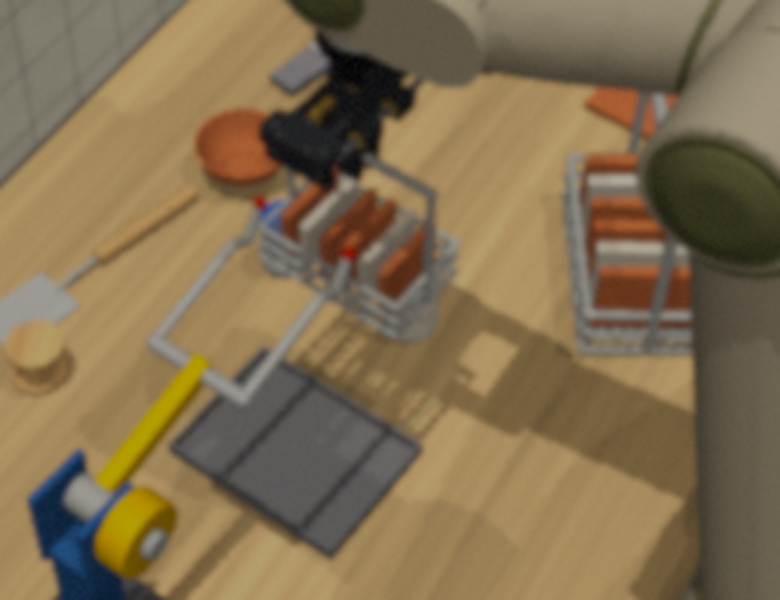

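The side view shows the basket held level in front of the fork, with the bar parallel to the prongs and higher than the red lips (crop px (260,203) and (350,253)). I'll move 100 mm forward over the notches.

Emit:
{"name": "step_arm", "arguments": {"motion": [[0,0,0,0.0007,0.006,0.003,0.0],[0,0,0,0.0018,0.016,0.003,0.0],[0,0,0,0.0032,0.028,0.003,0.0],[0,0,0,0.0046,0.04,0.003,0.0],[0,0,0,0.006,0.052,0.003,0.0],[0,0,0,0.0074,0.064,0.003,0.0],[0,0,0,0.0086,0.075,0.003,0.0],[0,0,0,0.0095,0.083,0.003,0.0]]}}

```text
clock: 9.05
eef_pos: [0.4742, 0.1894, 0.3317]
tool_rot: [3.141, -0.0, 3.03]
wrist_force: [0.4, 0.5, -8.1]
grip_width: 0.0081
```

Emit:
{"name": "step_arm", "arguments": {"motion": [[0,0,0,0.0006,0.006,0,0.0],[0,0,0,0.0012,0.011,0,0.0],[0,0,0,0.0017,0.015,0,0.0],[0,0,0,0.0019,0.0165,0,0.0],[0,0,0,0.0019,0.0165,-0.006,0.0],[0,0,0,0.0019,0.0165,-0.012,0.0],[0,0,0,0.0019,0.0165,-0.017,0.0],[0,0,0,0.0019,0.0165,-0.02,0.0]]}}

```text
clock: 9.72
eef_pos: [0.4757, 0.204, 0.3106]
tool_rot: [-3.141, -0.002, 3.028]
wrist_force: [-0.8, 1.0, -8.1]
grip_width: 0.0079
```

Emit:
{"name": "step_arm", "arguments": {"motion": [[0,0,0,0,0,0,0.0],[0,0,0,0,0,0,0.0],[0,0,0,0,0,0,0.0]]}}

```text
clock: 9.97
eef_pos: [0.4761, 0.2043, 0.312]
tool_rot: [3.141, 0.0, 3.029]
wrist_force: [0.3, -0.5, -8.5]
grip_width: 0.008
```

```bash
cat > m.py <<'E'
from h import *
import sys
s_=read_state();print(s_['clock'],s_['eef_pos'].round(4),s_['tool_rot'].round(3),s_['wrist_force'].round(2))
h=np.array([.114,.9935]);ey=np.array([.9935,-.114]);s=np.array([.476,.204])
t=np.array(s_['eef_pos']); print('tcp in h frame',((t[:2]-s)@h).round(4),((t[:2]-s)@ey).round(4))
for n in('top','side'):
    im,P=cloud(n); 
    p=P.reshape(-1,3); x=(p[:,:2]-s)@h;y=(p[:,:2]-s)@ey
    k=(abs(x-.0)<.025)&(abs(y)>.062)&(abs(y)<.075)&(p[:,2]>t[2]+.012)&(p[:,2]<t[2]+.04)
    for sg in(-1,1):
        q=np.c_[x,y,p[:,2]][k&(y*sg>0)]
        if len(q): print(n,'bar',sg,len(q),np.median(q,0).round(4))
    i=im.astype(int); red=(i[...,0]>110)&(i[...,1]<60)&(i[...,2]<60)&(P[...,2]>.15)&(P[...,2]<.4)
    K,l,st,ce=cv2.connectedComponentsWithStats(red.astype(np.uint8))
    for j in range(1,K):
        if st[j,4]>3:
            m=np.nanmean(P[l==j],0); print(n,'red',ce[j].round(),st[j,4],((m[:2]-s)@h).round(4),((m[:2]-s)@ey).round(4),m[2].round(4))
    k=(x>.1)&(x<.14)&(abs(y)<.045)&(abs(y)>.02)&(p[:,2]>.15)&(p[:,2]<.33)
    if k.sum(): print(n,'crossrod',k.sum(),np.median(x[k]).round(4),np.percentile(p[k,2],80).round(4))
    if len(sys.argv)>1: cv2.imwrite(f'pics/{n}_{sys.argv[1]}.png',cv2.resize(im[180:330,200:400] if n=='side' else im[190:310,150:350],None,fx=4,fy=4,interpolation=cv2.INTER_CUBIC)[...,::-1])
E
python3 m.py 3
```

```text
9.9667 [0.4761 0.2043 0.312 ] [3.141 0.    3.029] [ 0.3  -0.46 -8.47]
tcp in h frame 0.0003 0.0001
top bar -1 25 [ 0.0011 -0.0683  0.3344]
side bar -1 21 [ 0.0046 -0.0684  0.3354]
side crossrod 112 0.1239 0.2801
```

View pics/side_3.png

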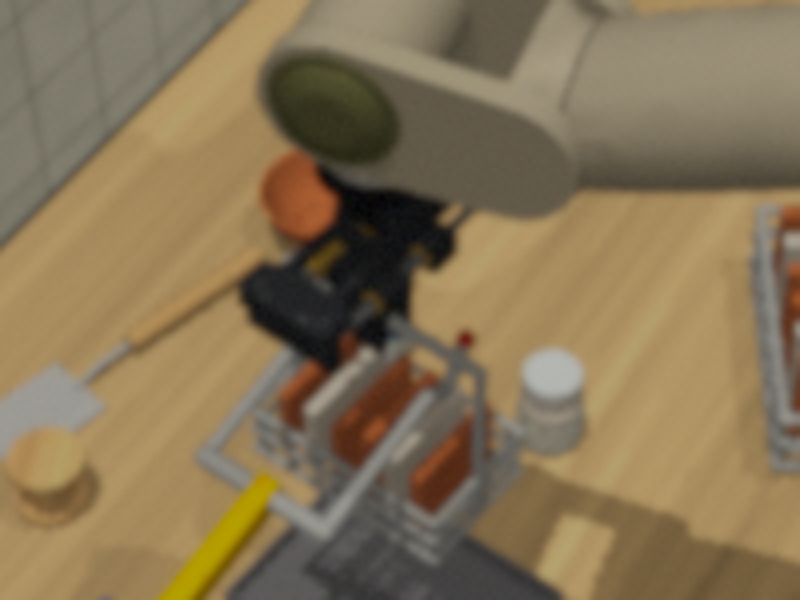

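The bar hangs over both notches, about 30 mm above the seat, and the basket's rim clears the prongs (red lip at crop px (465,340)). Lowering to contact.

Emit:
{"name": "step_arm", "arguments": {"motion": [[0,0,0,0,0,-0.003,0.0],[0,0,0,0,0,-0.007,0.0],[0,0,0,0,0,-0.011,0.0],[0,0,0,0,0,-0.015,0.0],[0,0,0,0,0,-0.018,0.0],[0,0,0,0,0,-0.02,0.0],[0,0,0,0,0,-0.022,0.0],[0,0,0,0,0,-0.024,0.0]]}}

```text
clock: 10.73
eef_pos: [0.476, 0.2044, 0.2876]
tool_rot: [3.142, 0.0, 3.029]
wrist_force: [0.3, -0.1, -7.6]
grip_width: 0.0081
```

Emit:
{"name": "step_arm", "arguments": {"motion": [[0,0,0,0,0,-0.001,0.0],[0,0,0,0,0,-0.002,0.0],[0,0,0,0,0,-0.003,0.0],[0,0,0,0,0,-0.004,0.0],[0,0,0,0,0,-0.005,0.0],[0,0,0,0,0,-0.006,0.0],[0,0,0,0,0,-0.007,0.0],[0,0,0,0,0,-0.008,0.0]]}}

```text
clock: 11.4
eef_pos: [0.476, 0.2039, 0.2799]
tool_rot: [-3.141, 0.0, 3.029]
wrist_force: [-1.0, -5.0, -5.9]
grip_width: 0.0082
```

Contact made. There's a 5 N side push away from the pivot, so I'll ease back 3 mm towards the robot side.

Emit:
{"name": "step_arm", "arguments": {"motion": [[0,0,0,-0.0001,-0.001,0,0.0],[0,0,0,-0.0002,-0.002,0,0.0],[0,0,0,-0.0003,-0.003,0,0.0],[0,0,0,-0.0003,-0.003,0,0.0],[0,0,0,-0.0003,-0.003,0,0.0],[0,0,0,-0.0003,-0.003,0,0.0]]}}

```text
clock: 11.9
eef_pos: [0.4757, 0.2015, 0.2797]
tool_rot: [3.141, -0.0, 3.029]
wrist_force: [-0.3, 2.3, -7.6]
grip_width: 0.0079
```

```bash
python3 m.py 4
```

```text
11.9 [0.4757 0.2015 0.2797] [ 3.141 -0.     3.029] [-0.34  2.25 -7.56]
tcp in h frame -0.0025 -0.0
top bar -1 17 [-0.0017 -0.0662  0.3016]
side bar -1 19 [ 0.0005 -0.0669  0.3013]
side crossrod 119 0.1233 0.2785
```

The push reversed to +2.3 N, so the bar is between the two notch walls and the centre is about 1 mm back. From here I'll follow the arc down at about 2 mm per row.

Emit:
{"name": "step_arm", "arguments": {"motion": [[0,0,0,0,0.0005,-0.001,0.0],[0,0,0,0,0.0003,-0.003,0.0],[0,0,0,0,-0.0001,-0.005,0.0],[0,0,0,-0.0001,-0.0006,-0.007,0.0],[0,0,0,-0.0001,-0.001,-0.009,0.0],[0,0,0,-0.0002,-0.0014,-0.011,0.0],[0,0,0,-0.0002,-0.0018,-0.013,0.0],[0,0,0,-0.0003,-0.0022,-0.015,0.0]]}}

```text
clock: 12.67
eef_pos: [0.4755, 0.199, 0.2646]
tool_rot: [-3.141, 0.0, 3.029]
wrist_force: [-0.2, -3.8, -3.9]
grip_width: 0.0078
```

Emit:
{"name": "step_arm", "arguments": {"motion": [[0,0,0,0,0,0,0.0],[0,0,0,0,0,0,0.0],[0,0,0,0,0,0,0.0]]}}

```text
clock: 12.92
eef_pos: [0.4755, 0.1991, 0.2649]
tool_rot: [-3.141, 0.0, 3.029]
wrist_force: [-1.1, -5.0, -4.9]
grip_width: 0.008
```

```bash
python3 m.py 5
```

```text
12.9167 [0.4755 0.1991 0.2649] [-3.141  0.     3.029] [-1.06 -5.04 -4.87]
tcp in h frame -0.005 0.0
top bar -1 10 [-0.0037 -0.0649  0.2872]
side bar -1 21 [-0.0024 -0.0672  0.2868]
side crossrod 113 0.1219 0.272
```

View pics/side_5.png

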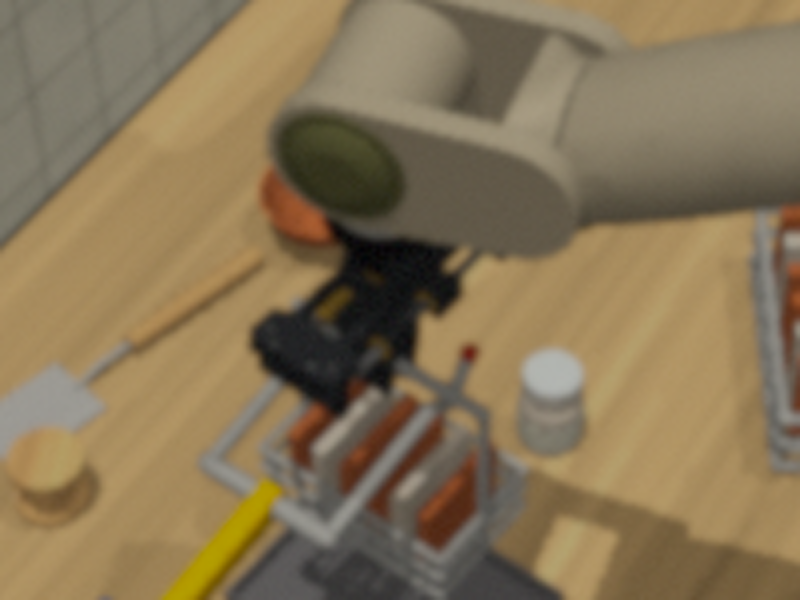

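The bar sits in the visible notch with the arm sunk about 18 mm (lip now at crop (468,352)). I'll follow further and trim out the 5 N side push.

Emit:
{"name": "step_arm", "arguments": {"motion": [[0,0,0,-0.0001,-0.001,-0.001,0.0],[0,0,0,-0.0002,-0.002,-0.003,0.0],[0,0,0,-0.0003,-0.0026,-0.005,0.0],[0,0,0,-0.0004,-0.0031,-0.0075,0.0],[0,0,0,-0.0004,-0.0036,-0.01,0.0],[0,0,0,-0.0005,-0.004,-0.0125,0.0],[0,0,0,-0.0005,-0.0044,-0.015,0.0],[0,0,0,-0.0006,-0.0048,-0.0175,0.0]]}}

```text
clock: 13.68
eef_pos: [0.475, 0.1957, 0.2471]
tool_rot: [3.138, 0.001, 3.03]
wrist_force: [2.4, 9.1, -5.7]
grip_width: 0.0079
```

Emit:
{"name": "step_arm", "arguments": {"motion": [[0,0,0,0,-0.0001,-0.001,0.0],[0,0,0,0,-0.0001,-0.001,0.0],[0,0,0,0,-0.0001,-0.001,0.0]]}}

```text
clock: 13.93
eef_pos: [0.475, 0.1956, 0.2462]
tool_rot: [3.138, 0.001, 3.03]
wrist_force: [2.2, 7.7, -4.8]
grip_width: 0.0078
```

Emit:
{"name": "step_arm", "arguments": {"motion": [[0,0,0,0.0001,0.0008,0,0.0],[0,0,0,0.0002,0.0016,0,0.0],[0,0,0,0.0002,0.0016,0,0.0],[0,0,0,0.0002,0.0016,0,0.0]]}}

```text
clock: 14.27
eef_pos: [0.475, 0.1958, 0.2462]
tool_rot: [-3.141, -0.0, 3.029]
wrist_force: [0.6, -0.7, -5.3]
grip_width: 0.0086
```

Emit:
{"name": "step_arm", "arguments": {"motion": [[0,0,0,0,-0.0002,-0.002,0.0],[0,0,0,0,-0.0005,-0.0045,0.0],[0,0,0,-0.0001,-0.0008,-0.007,0.0],[0,0,0,-0.0001,-0.001,-0.0095,0.0],[0,0,0,-0.0001,-0.0011,-0.012,0.0],[0,0,0,-0.0001,-0.0012,-0.0145,0.0],[0,0,0,-0.0001,-0.0013,-0.017,0.0],[0,0,0,-0.0001,-0.0014,-0.0195,0.0]]}}

```text
clock: 14.93
eef_pos: [0.4749, 0.1944, 0.2265]
tool_rot: [-3.142, 0.0, 3.029]
wrist_force: [-0.1, 0.2, -3.4]
grip_width: 0.0081
```

Emit:
{"name": "step_arm", "arguments": {"motion": [[0,0,0,0,0,-0.002,0.0],[0,0,0,0,-0.0001,-0.0045,0.0],[0,0,0,0,-0.0001,-0.007,0.0],[0,0,0,0,-0.0001,-0.0095,0.0],[0,0,0,0,0,-0.012,0.0],[0,0,0,0,0.0001,-0.0145,0.0],[0,0,0,0,0.0001,-0.017,0.0],[0,0,0,0,0.0002,-0.0195,0.0]]}}

```text
clock: 15.6
eef_pos: [0.475, 0.1946, 0.2071]
tool_rot: [-3.141, 0.0, 3.029]
wrist_force: [0.7, -1.4, -2.7]
grip_width: 0.008
```

Emit:
{"name": "step_arm", "arguments": {"motion": [[0,0,0,0,0,0,0.0],[0,0,0,0,0,0,0.0],[0,0,0,0,0,0,0.0]]}}

```text
clock: 15.85
eef_pos: [0.4749, 0.1945, 0.2073]
tool_rot: [-3.141, 0.0, 3.029]
wrist_force: [-0.4, -1.7, -2.9]
grip_width: 0.0082
```

Emit:
{"name": "step_arm", "arguments": {"motion": [[0,0,0,0,0,-0.002,0.0],[0,0,0,0,0,-0.0045,0.0],[0,0,0,0,0.0001,-0.007,0.0],[0,0,0,0,0.0002,-0.0095,0.0],[0,0,0,0,0.0004,-0.012,0.0],[0,0,0,0.0001,0.0006,-0.0145,0.0],[0,0,0,0.0001,0.0009,-0.017,0.0],[0,0,0,0.0001,0.0012,-0.0195,0.0]]}}

```text
clock: 16.52
eef_pos: [0.4751, 0.196, 0.1876]
tool_rot: [3.141, 0.0, 3.029]
wrist_force: [-0.1, -0.2, 0.1]
grip_width: 0.0081
```

Emit:
{"name": "step_arm", "arguments": {"motion": [[0,0,0,0,0.0001,-0.001,0.0],[0,0,0,0,0.0003,-0.0025,0.0],[0,0,0,0,0.0005,-0.004,0.0],[0,0,0,0.0001,0.0007,-0.0055,0.0],[0,0,0,0.0001,0.001,-0.007,0.0],[0,0,0,0.0001,0.001,-0.007,0.0],[0,0,0,0.0001,0.001,-0.007,0.0],[0,0,0,0.0001,0.001,-0.007,0.0]]}}

```text
clock: 17.18
eef_pos: [0.4752, 0.1968, 0.1808]
tool_rot: [-3.142, 0.0, 3.029]
wrist_force: [0.8, 0.3, -0.4]
grip_width: 0.0084
```

```bash
python3 m.py 6; python3 - <<'E'
from plant import *
import numpy as np
f=[]
for i in range(6): snapshot('wrist'); f.append(read_state()['wrist_force'])
print(np.mean(f,0).round(2),np.std(f,0).round(2))
E
```

```text
17.1833 [0.4752 0.1968 0.1808] [-3.142  0.     3.029] [ 0.81  0.34 -0.42]
tcp in h frame -0.0072 -0.0
top crossrod 3 0.1236 0.2221
side bar -1 18 [-0.004  -0.0682  0.2055]
side bar 1 4 [-0.0019  0.0734  0.2042]
side crossrod 103 0.1206 0.2276
[ 0.8  -0.03  0.18] [0.46 0.38 0.46]
```

View pics/side_6.png

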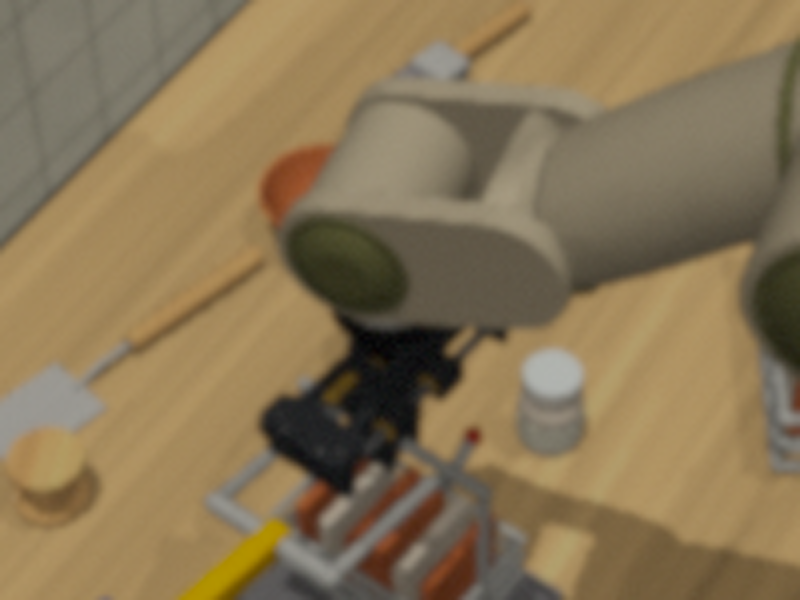

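The lip is now at crop (473,436), the bar is in the notch and the wrist force is near zero. I'll average longer before letting go.

```bash
python3 - <<'E'
from plant import *
import numpy as np
f=[];t=[]
for i in range(36): snapshot('wrist'); s=read_state();f.append(np.r_[s['wrist_force'],s['wrist_torque']]); t.append(s['tau'])
f=np.array(f);print(f.mean(0).round(3),f.std(0).round(2),[f[i:i+12,2].mean().round(2) for i in(0,12,24)]);print(s['clock'],s['eef_pos'],np.mean(t,0))
E
```

```text
[ 0.85  -0.112  0.12   0.007 -0.135  0.043] [0.47 0.54 0.43 0.04 0.04 0.03] [np.float64(0.1), np.float64(0.07), np.float64(0.19)]
19.3833 [0.47509946 0.19685561 0.18074747] [  0.23006469 -41.14198724 -19.90870222   0.0701233    0.30146598
   0.04664543]
```

Emit:
{"name": "step_arm", "arguments": {"motion": [[0,0,0,0,0,0.001,0.0],[0,0,0,0,0,0.001,0.0],[0,0,0,0,0,0.001,0.0],[0,0,0,0,0,0.001,0.0],[0,0,0,0,0,0.001,0.0],[0,0,0,0,0,0.001,0.0]], "grip_force": 3}}

```text
clock: 19.88
eef_pos: [0.475, 0.1967, 0.1817]
tool_rot: [-3.141, -0.0, 3.029]
wrist_force: [0.0, -1.8, -0.0]
grip_width: 0.0096
```

Emit:
{"name": "step_arm", "arguments": {"motion": [[0,0,0,0,0,0,0.012],[0,0,0,0,0,0,0.015],[0,0,0,0,0,0,0.02],[0,0,0,0,0,0,0.025],[0,0,0,0,0,0,0.03],[0,0,0,0,0,0,0.035],[0,0,0,0,0,0,0.04],[0,0,0,0,0,0,0.045]]}}

```text
clock: 20.55
eef_pos: [0.4751, 0.1969, 0.1818]
tool_rot: [3.142, 0.0, 3.029]
wrist_force: [-0.7, -0.5, -0.7]
grip_width: 0.044
```

Emit:
{"name": "step_arm", "arguments": {"motion": [[0,0,0,0,0,0,0.05],[0,0,0,0,0,0,0.05],[0,0,0,0,0,0,0.05],[0,0,0,0,0,0,0.05],[0,0,0,0,0,0,0.05],[0,0,0,0,0,0,0.05],[0,0,0,0,0,0,0.05],[0,0,0,0,0,0,0.05]]}}

```text
clock: 21.22
eef_pos: [0.4751, 0.1969, 0.1818]
tool_rot: [-3.142, -0.0, 3.029]
wrist_force: [0.1, -0.3, -0.3]
grip_width: 0.0498
```

```bash
python3 m.py 7
```

```text
21.2167 [0.4751 0.1969 0.1818] [-3.142 -0.     3.029] [ 0.06 -0.3  -0.29]
tcp in h frame -0.0072 -0.0001
top crossrod 3 0.1231 0.2224
side bar -1 16 [-0.0051 -0.0694  0.2013]
side bar 1 1 [-0.0019  0.0736  0.2058]
side crossrod 106 0.1208 0.227
```

Released without movement. I'll withdraw straight up.

Emit:
{"name": "step_arm", "arguments": {"motion": [[0,0,0,0,0,0.008,0.05],[0,0,0,0,0,0.02,0.05],[0,0,0,0,0,0.04,0.05],[0,0,0,0,0,0.06,0.05],[0,0,0,0,0,0.085,0.05],[0,0,0,0,0,0.11,0.05],[0,0,0,0,0,0.14,0.05],[0,0,0,0,0,0.17,0.05]]}}

```text
clock: 21.98
eef_pos: [0.4746, 0.1968, 0.3537]
tool_rot: [3.142, 0.0, 3.029]
wrist_force: [0.2, 0.2, -0.8]
grip_width: 0.0501
```

Emit:
{"name": "step_arm", "arguments": {"motion": [[0,0,0,-0.02,-0.02,0.02,0.05],[0,0,0,-0.04,-0.04,0.03,0.05],[0,0,0,-0.06,-0.06,0.03,0.05],[0,0,0,-0.08,-0.08,0.03,0.05],[0,0,0,-0.1,-0.1,0.03,0.05],[0,0,0,-0.11,-0.12,0.03,0.05],[0,0,0,-0.12,-0.14,0.03,0.05],[0,0,0,-0.12,-0.15,0.03,0.05]]}}

```text
clock: 22.65
eef_pos: [0.3534, 0.0457, 0.3828]
tool_rot: [-3.141, 0.002, 3.028]
wrist_force: [0.3, 1.1, 0.6]
grip_width: 0.0502
```

```bash
cat >> m.py <<'E'
E
for i in 8 9; do python3 - <<'E'
from h import *
h=np.array([.114,.9935]);ey=np.array([.9935,-.114]);s=np.array([.476,.204])
for k in range(2):
  for n in('top','side'):
    im,P=cloud(n);p=P.reshape(-1,3);x=(p[:,:2]-s)@h;y=(p[:,:2]-s)@ey
    q=np.c_[x,y,p[:,2]][(abs(x)<.03)&(abs(y)<.075)&(p[:,2]>.19)&(p[:,2]<.212)&(abs(abs(y)-.048)>.012)]
    f=np.polyfit(q[:,1],q[:,0],1); print(read_state()['clock'],n,len(q),np.median(q,0).round(4),'slope',f.round(4),'z',np.polyfit(q[:,1],q[:,2],1).round(4),'y',q[:,1].min().round(3),q[:,1].max().round(3))
    cv2.imwrite(f'pics/{n}_end.png',cv2.resize(im[180:330,200:400] if n=='side' else im[190:310,150:350],None,fx=4,fy=4,interpolation=cv2.INTER_CUBIC)[...,::-1])
E
done
```

```text
22.7 top 163 [-0.0067 -0.0015  0.202 ] slope [ 0.0074 -0.0066] z [0.0036 0.2018] y -0.075 0.074
22.75 side 132 [-0.0032 -0.0014  0.2029] slope [ 0.0138 -0.0035] z [0.0064 0.2024] y -0.074 0.074
22.8 top 159 [-0.007  -0.0017  0.2019] slope [ 0.0066 -0.0067] z [0.004  0.2017] y -0.075 0.073
22.85 side 130 [-0.0029 -0.0016  0.2032] slope [ 0.0132 -0.0033] z [0.0087 0.2028] y -0.074 0.073
22.9 top 161 [-0.0069 -0.0016  0.202 ] slope [ 0.0083 -0.0067] z [-0.0041  0.2018] y -0.075 0.075
22.95 side 129 [-0.0031 -0.004   0.2028] slope [ 0.0024 -0.0036] z [-0.007   0.2023] y -0.074 0.075
23.0 top 161 [-0.007  -0.0013  0.2019] slope [ 0.0079 -0.0066] z [-0.0004  0.2017] y -0.075 0.075
23.05 side 133 [-0.003  -0.0007  0.2033] slope [ 0.0071 -0.0034] z [-0.0016  0.2027] y -0.075 0.075
```

View pics/side_end.png

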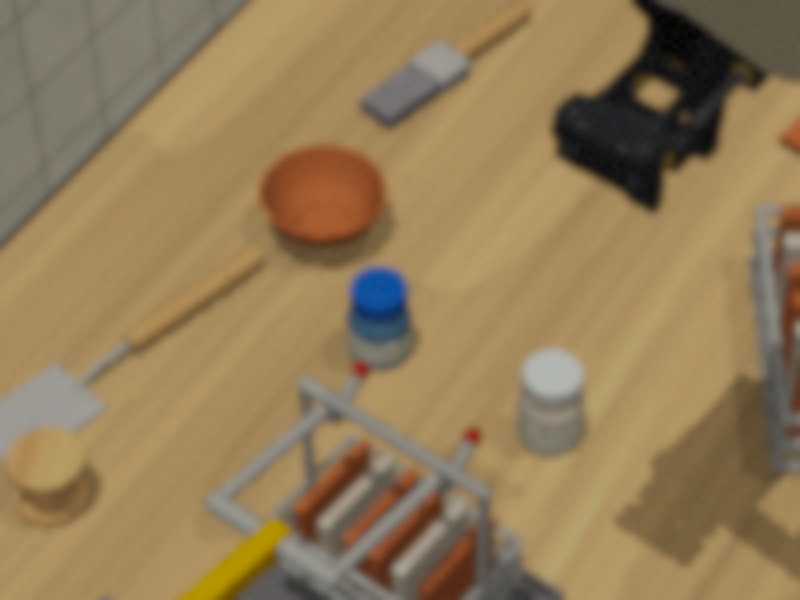

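View pics/top_end.png

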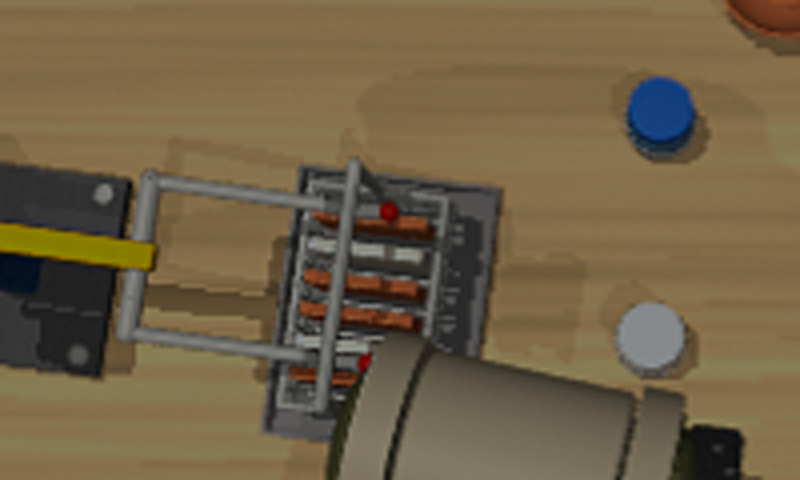

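Both views show the bar in both notches with the lips in front of it (side crop (361,370) and (473,436)). The bar is steady within 1 mm over eight measurements, it is centred, and the gripper is clear. Handing in.

```bash
python3 -c "
from plant import *
print(job_done(), read_state()['clock'])"
```

```text
the job is handed in; nothing more can be done
the job is handed in; nothing more can be done
```

The small basket is hanging on the fork with its bar in both notches, and I've handed the job in. `job_done()` gave no verdict.

- **Pick and hang:** I gripped the bar at its middle. It weighed about 8.5 N, or roughly 0.87 kg. I lowered it into the notches and followed the arm's arc down about 100 mm. I let go when the wrist force averaged 0.12 N vertically, after raising the grip 1 mm to take out the slight excess press.
- **Last checks:**
  - **Stillness:** bar height stayed within 1 mm over the last 0.35 s before hand-in, about 2 s after I let go.
  - **Position:** the bar is about 2 mm or less off centre along its length and within about 0.02 rad of parallel to the seat. The basket looks upright.
  - **Surroundings:** the gripper is well clear, and the bystanders near the fork look unmoved in the last pictures.
- **What disagreed:**
  - **Cameras:** top and side put the bar 3–4 mm apart along the arm, so I settled the sideways fit by wrist force.
  - **Side push:** while going down, the push between bar and notch briefly reached about 9 N before I trimmed it out. I had no direct reading of the basket-on-balancer force during the descent.

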